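# Centre the measuring tin and tare the bar scale

### The arm

A 6-joint arm with a two-finger parallel gripper is mounted at the origin on a cart in front of the work surface, level with it; the furniture and walls round the work are solid. World frame = base frame: x ahead of the robot, y to its left, z up, the work surface at z = 0. Lengths are in m, angles in rad, forces in N, time in s.
With the tool pointing down it reaches from about 0.225 to 0.875 m from the base axis. Payload 3.4 kg.
Tool frame: the origin (TCP) lies at the centre of the arm's flange, where the gripper is bolted on; the fingertips stand manip.tcp_to_tips ahead of it and the grasp point (between the pads) lies 155 mm ahead of it (manip.tcp_to_tips is the distance from the TCP to the fingertips, in m); z points along the fingers, y is the line along which they close (so a half turn about z gives the same grasp; the last joint's range is limited). The gripper opens to 85 mm and grips with 20 to 120 N. Pads are 22 mm wide; open, the fingers measure 114 mm over their backs; the gripper's body (76 mm by 85 mm) begins 54 mm behind the grasp point. The pads swing forward as they close: fully open they stand 13 mm farther back than shut.
Start: joints at [1.036, 0.276, 1.505, -0, 1.361, -0.121], TCP at [0.231, 0.526, 0.405] pointing down, gripper open.
Joint ranges: [-2.89, 2.89], [-0.75, 2.08], [0.22, 2.7], [-1.18, 4.32], [0.11, 2.71], [-2.7, 2.7]. Speed limits (rad/s): [2.57, 2.57, 3.14, 3.14, 3.14, 3.14].

### API

Orientations are given as a unit quaternion [w, x, y, z].
In Python, from rig import sensors, imaging, manip gives the robot as it stands. The module is installed in compiled form; this text tells all that it offers.
- The arm moves only by the tool jog_arm, never from a script. Its argument "plan" is a list of rows, each an object of numbers: "dx", "dy", "dz": the shift along the tool's x, y, z in mm; "ax", "ay", "az": the turn, a rotation vector about the tool's x, y, z in units of 6 degrees (1.0 is 6 degrees); "grip": the closure, from 0 (fully open) to 1 (shut). A call has 1 to 20 rows; each row shifts and turns the commanded pose from where the row before left it, along the tool's axes as they then stand; what a row does not reach is not made up. A row lasts 1/12 s, in which the tool goes at most 41.7 mm and 7.16 degrees, less where a joint would pass 70% of its speed; a pose out of reach is approached as far as the arm can. A call is refused whole if a number of a shift passes 41.7 or a number of a turn 1, either way. A call with a gripper value outside its range is refused whole. The fingers move at their own pace and stop on an object; "grip_force" is the grip in N (left out, the last holds). Time passes only in rows, so rows that do not move let the fingers close. It gives the time, the measured TCP pose, the force, the opening and the grip force at its end, in the units of the state.
- sensors.get_state(): the state, without advancing time (a new reading comes with each control period).
- imaging.get_image(name): name is "scene" or "side" or "wrist"; returns a dict with "image" (480x640x3 uint8, red, green, blue), "K" (3x3 intrinsics, pixels), "extrinsics" (4x4, takes a point from world to camera coordinates). Camera axes: x right, y up, looking along -z (the intrinsics and any distortion apply to the point x, -y, -z); pixel columns grow to the right and rows downward; lengths in m; the calibration is good to about 2 mm. A picture is of the moment at which its call begins. There is no depth.
- manip.sign_off(): hands the job in; it is judged then, once.
The state is a dict: "clock": time; "qpos": joint angles; "qd": joint speeds; "effort": joint torques, N m; "position": TCP position; "ee_rot": TCP orientation; "contact_force": force on the tool from outside, world axes, zero at the start; "moment": the same for the moment, N m; "width": finger opening in m; "gripper_force": force on a finger pad.
Only numpy, scipy, OpenCV 4.12 (cv2) and the standard library are available. Lean on these libraries where they do the work, as an engineer would, in place of code of your own. Each camera call takes 0.05 s, during which the arm holds its last target. There are 200 camera calls.

### The job

The steel measuring tin was put down too near the front of the bar scale's weighing plate. With the outside of the fingers gently slide it over the plate, never lifting or tipping it, until its foot stands wholly inside the engraved ring, and take the hand off it. Then tare the scale: lightly press the long key (not the round key on either side of it) fully down with the fingertips, touching neither tin nor plate meanwhile, let it come up again and withdraw, leaving everything else where it stands.

Things in the scene. Friction and masses are not known exactly. Their poses are not given: they have to be found in the camera images.
- scale: Bar scale, a low white plastic slab 240 mm (its x) by 190 mm (its y), its top 27 mm above the worktop; stands firm and cannot be shifted. Origin: centre of its underside, on the worktop. Its x axis points from the key strip at its front (nearer the robot) to its back, y to its left, z up. A square steel weighing plate covers the rear; the front strip, 70 mm deep, bears a small blank display on the left and a row of three grey keys to the right of it: round, long, round.
- plate_centre (a point): Centre of the weighing plate's upper face, which is 36 mm above the worktop, and centre of the ring of 106 mm diameter engraved in it. It lies at x = +32 mm, y = 0 of the scale. The plate measures 164 mm (scale x) by 172 mm (scale y), 6 mm thick, flat and without a rim.
- plate (a joint): How far the weighing plate has sunk on its spring, m: 0 to 0.002 (overload stop). 4 N per mm; the tin alone sinks it about 0.3 to 0.6 mm.
- tin: Loose steel measuring tin, open at the top: straight round wall of 80 mm diameter on a black rubber foot of 86 mm diameter and 14 mm height, 62 mm high in all, wall 2.5 mm, about 0.2 kg. Origin: centre of its underside; z up. At the start it stands on the weighing plate, 32 to 56 mm from the ring's centre, towards the keys; it slides on the plate with a push of about 1 to 3 N, best given low, at the foot.
- long_key_top (a point): Centre of the top of the long key (tare), the middle one of the three: 32 mm long along the scale's y, 16 mm wide, a bar with rounded corners. Top 32.5 mm above the worktop and 5.5 mm above the strip round it. It lies at x = -86 mm, y = -38 mm of the scale, 36 mm in front of the plate's front edge to its centre; 39 mm lie between its centre and that of either round key.
- long_key (a joint): How far the long key is pressed, m: 0 up, 0.004 fully down. Moves straight down against a spring: it begins to give at about 1.7 N and is fully down at about 4 N, then stops hard; it springs back by itself.
- left_key_top (a point): Centre of the top of the left round key, 16 mm diameter, same height as the long key, at x = -86 mm, y = +1 mm of the scale. To be left alone.
- left_key (a joint): How far the left round key is pressed, m: 0 up, 0.004 fully down; same spring as the long key.
- right_key_top (a point): Centre of the top of the right round key, 16 mm diameter, same height as the long key, at x = -86 mm, y = -77 mm of the scale. To be left alone.
- right_key (a joint): How far the right round key is pressed, m: 0 up, 0.004 fully down; same spring as the long key.
- jigger: Loose steel double-cone jigger, 43 mm diameter, 88 mm high, upright beside the scale on its right. Origin: centre of its underside. Bystander.
- bitters: Loose small bitters bottle with black cap, 39 mm diameter, 100 mm high, upright to the right of the scale. Origin: centre of its underside. Bystander.
- tumbler: Loose faceted glass tumbler, 70 mm diameter, 87 mm high, upright beside the scale on its left. Origin: centre of its underside. Bystander.
- shaker: Loose steel cocktail shaker with cap, 64 mm diameter, 182 mm high, upright on the left of the worktop. Origin: centre of its underside. Bystander.
- strainer: Loose flat spring strainer, 112 by 175 mm, 11 mm high, lying to the right of the middle of the worktop. Origin: middle of its underside. Bystander.
- opener: Loose flat bottle opener, 91 by 137 mm, 8 mm high, lying on the right of the worktop. Origin: middle of its underside. Bystander.
- corkscrew: Loose folded waiter's corkscrew, 41 by 112 mm, 16 mm high, lying on the right of the worktop. Origin: middle of its underside. Bystander.
Mind the look-alikes: they are no part of the job. Leave any blue or yellow look-alike of the tin alone.

How it is judged:
By the outcome, as a careful person would: the job done as asked, in the order asked, and still so for the second after the job is handed in, with the robot touching nothing.
It also fails if it takes over 54 s, if anything falls off the work surface, if the arm or the gripper's body presses on something with over 40 N, if the wrist force passes 120 N, or if a joint passes its speed limit or range.

## Working session

There is one attempt and no reset: what is moved stays moved. The work goes in short steps, Python scripts to look and compute and a tool call to move; the robot and the scene stay as the last step left them, time stands still between calls to the robot, and variables do not carry over. Pictures are saved under pics/ and viewed, at most 10 in all, crops included, and the job is handed in when it is done.

Besides the shell and the picture viewer there is one more tool, called after "Request:" by a JSON object that holds its "name" and its "arguments". jog_arm: Moves the arm, as the interface text tells. Its arguments: {"type":"object","properties":{"plan":{"type":"array"},"grip_force":{"type":"number"}},"required":["plan"]}

```bash
mkdir -p pics; python3 - <<'E'
from rig import sensors, imaging, manip
import cv2,pickle
print(sensors.get_state(), manip.tcp_to_tips)
for n in ("scene","side"):
    d=imaging.get_image(n); pickle.dump(d,open(n+'.pkl','wb')); print(n,d['K'],d['extrinsics'],d.keys())
    cv2.imwrite(f'pics/{n}0.png',d['image'][:,:,::-1])
E
```

```text
{'clock': 0.0, 'qpos': array([ 1.03598451e+00,  2.76624928e-01,  1.50619535e+00,  9.56494605e-06,
        1.36068592e+00, -1.20968158e-01]), 'qd': array([ 0.00189566, -0.00148466,  0.00133728,  0.0006983 , -0.00119077,
        0.00138024]), 'effort': array([-1.58168357e-03, -4.16771543e+01, -2.45800978e+01, -8.65155052e-04,
        1.12753763e-02, -4.56017730e-06]), 'position': array([0.23109769, 0.52627237, 0.40379754]), 'ee_rot': array([-3.12552112e-04,  2.05449257e-01,  9.78667302e-01, -9.04293499e-04]), 'contact_force': array([-0.66459896, -0.42666573, -1.39621714]), 'moment': array([-0.014803  ,  0.03028428, -0.02077824]), 'gripper_force': 0.0, 'width': 0.0852695802257288} 0.1734
scene [[562.05047182   0.         323.26602476]
 [  0.         562.05047182 233.24926087]
 [  0.           0.           1.        ]] [[-0.08008174 -0.99665328  0.0164061   0.08308273]
 [ 0.58349311 -0.03352701  0.81142574 -0.35894698]
 [-0.80816007  0.07455323  0.58422523 -1.13289204]
 [ 0.          0.          0.          1.        ]] dict_keys(['image', 'K', 'extrinsics'])
side [[483.51203285   0.         322.48582579]
 [  0.         483.51203285 241.11568066]
 [  0.           0.           1.        ]] [[-9.07751124e-01 -4.19509043e-01  2.42254009e-04  5.10059698e-01]
 [ 1.43924565e-01 -3.10887438e-01  9.39486413e-01 -1.40282724e-01]
 [-3.94047733e-01  8.52854714e-01  3.42586078e-01 -1.26859275e+00]
 [ 0.00000000e+00  0.00000000e+00  0.00000000e+00  1.00000000e+00]] dict_keys(['image', 'K', 'extrinsics'])
```

View pics/scene0.png

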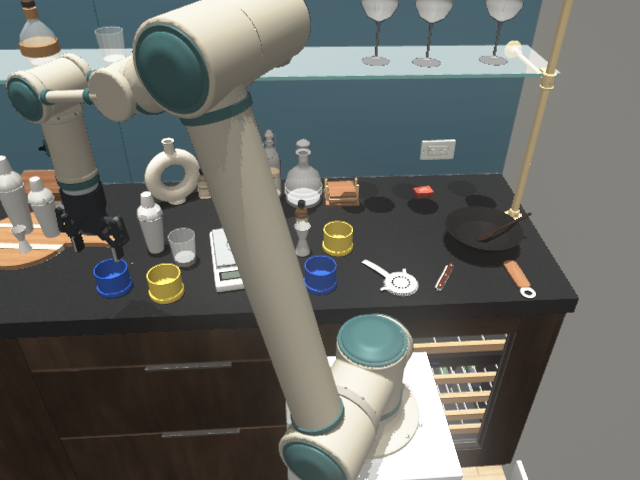

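View pics/side0.png

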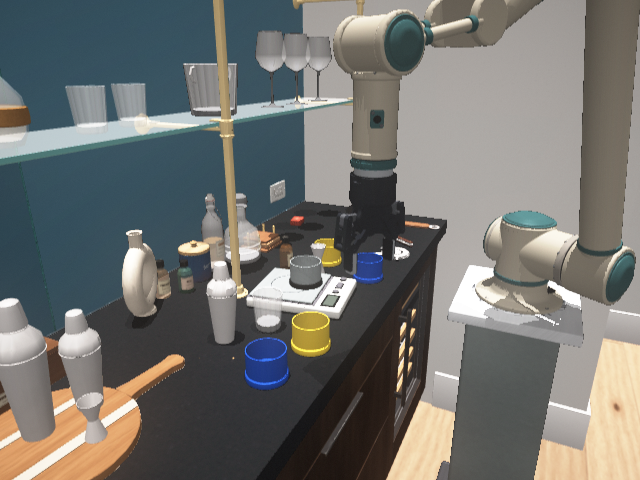

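The scene view is partly hidden by the arm. The scale sits at about (305,290) in the side view and at its left part (230,255) in the scene view. I'll enlarge the side view.

```bash
cat > h.py <<'E'
import numpy as np,cv2,pickle
def ray(d,u,v,z):
    E=d['extrinsics'];R=E[:3,:3];t=E[:3,3]
    c=np.linalg.inv(d['K'])@[u,v,1]; r=R.T@(c*[1,-1,-1]); o=-R.T@t
    return o+r*(z-o[2])/r[2]
def proj(d,p):
    p=np.atleast_2d(p); c=(p@d['extrinsics'][:3,:3].T+d['extrinsics'][:3,3])*[1,-1,-1]
    q=c@d['K'].T; return q[:,:2]/q[:,2:]
def load(n): return pickle.load(open(n+'.pkl','rb'))
E
python3 - <<'E'
from h import *
d=load('side')
cv2.imwrite('pics/sc.png',cv2.resize(np.ascontiguousarray(d['image'][190:370,220:460,::-1]),None,fx=3.33,fy=3.33,interpolation=cv2.INTER_CUBIC)[:600,:800])
print(ray(d,305,292,.03), ray(load('scene'),230,255,.03))
from rig import imaging
w=imaging.get_image('wrist');pickle.dump(w,open('w0.pkl','wb'));print(w['K'],w['extrinsics'])
E
```

```text
[0.48346159 0.27445131 0.03      ] [0.49139457 0.29256394 0.03      ]
[[344.09016994   0.         319.39560215]
 [  0.         344.09016994 244.18788742]
 [  0.           0.           1.        ]] [[ 0.40237399  0.91547399 -0.00159745 -0.57379862]
 [-0.87648124  0.38473067 -0.28941829  0.03837643]
 [-0.26434032  0.11785453  0.95720139 -0.37890255]
 [ 0.          0.          0.          1.        ]]
```

View pics/sc.png

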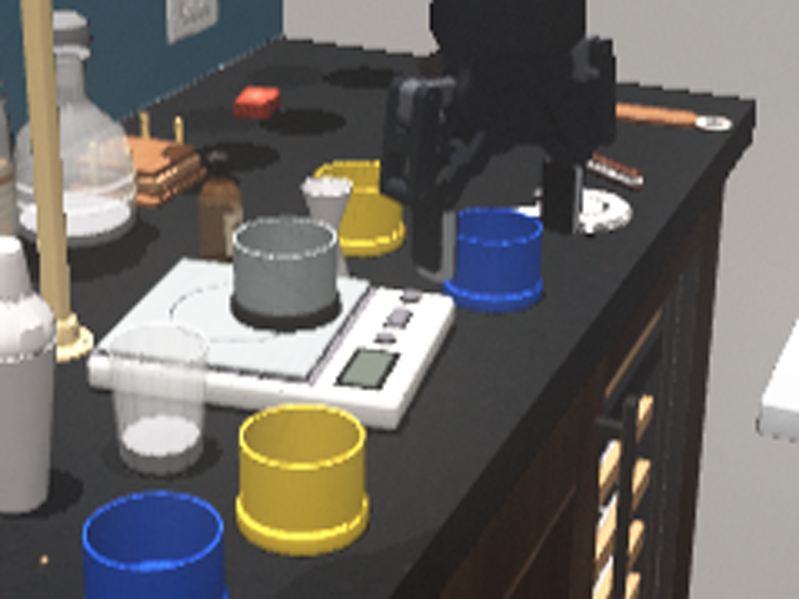

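The crop shows the tin at the front right of the plate: foot near (287,305), ring to the left (215,315), long key (398,317), round keys (385,337) and (410,296). I'll move the wrist camera over the scale to measure this accurately.

Request:
{"name": "jog_arm", "arguments": {"plan": [{"dx": -15, "dy": -5, "grip": 0}, {"dx": -31, "dy": -10}, {"dx": -31, "dy": -10}, {"dx": -31, "dy": -10}, {"dx": -31, "dy": -10}, {"dx": -31, "dy": -10}, {"dx": -31, "dy": -10}, {"dx": -31, "dy": -10}, {"dx": -31, "dy": -10}, {"dx": -31, "dy": -10}, {"dx": -31, "dy": -10}, {"dx": -31, "dy": -10}, {"dx": -15, "dy": -5}, {"dx": 0}, {"dx": 0}]}}

```text
$.plan[0]: bad value
```

```bash
python3 - <<'E'
from h import *
from rig import imaging,sensors
w=imaging.get_image('wrist');pickle.dump(w,open('w1.pkl','wb'))
s=imaging.get_image('scene');pickle.dump(s,open('s1.pkl','wb'))
cv2.imwrite('pics/w1.png',cv2.resize(np.ascontiguousarray(w['image'][:,:,::-1]),(800,600),interpolation=cv2.INTER_CUBIC))
t=sensors.get_state();print(t['clock'],t['position'],t['ee_rot'],t['contact_force'])
E
```

```text
0.25 [0.23116964 0.52640955 0.40428971] [-1.26835814e-04  2.05418783e-01  9.78674080e-01 -3.90475513e-04] [-0.88124423  0.42536046 -0.00634227]
```

View pics/w1.png

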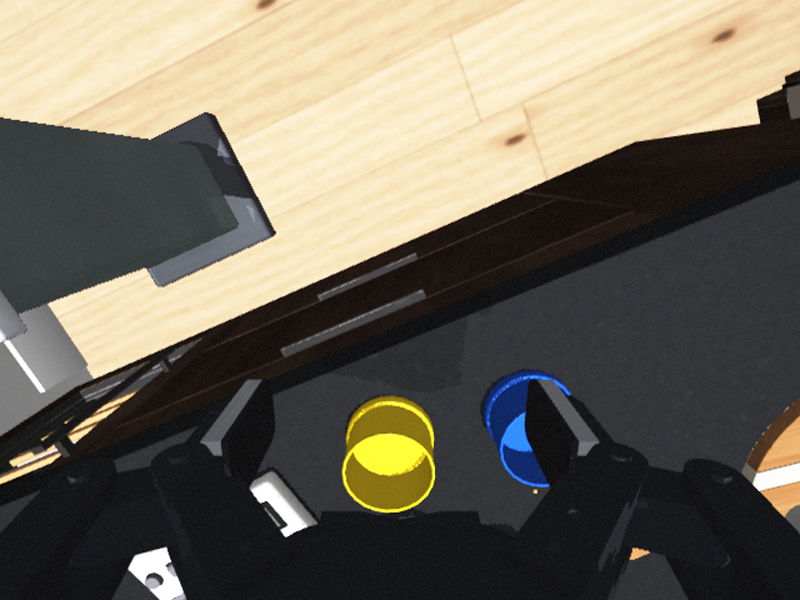

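The move was refused, probably because every row needs all fields. The picture is from the old pose, with only yellow and blue decoys at the centre and a corner of the scale at lower left. I'm resending with full rows.

Request:
{"name": "jog_arm", "arguments": {"plan": [{"dx": -15, "dy": -5, "dz": 0, "ax": 0, "ay": 0, "az": 0, "grip": 0}, {"dx": -31, "dy": -10, "dz": 0, "ax": 0, "ay": 0, "az": 0, "grip": 0}, {"dx": -31, "dy": -10, "dz": 0, "ax": 0, "ay": 0, "az": 0, "grip": 0}, {"dx": -31, "dy": -10, "dz": 0, "ax": 0, "ay": 0, "az": 0, "grip": 0}, {"dx": -31, "dy": -10, "dz": 0, "ax": 0, "ay": 0, "az": 0, "grip": 0}, {"dx": -31, "dy": -10, "dz": 0, "ax": 0, "ay": 0, "az": 0, "grip": 0}, {"dx": -31, "dy": -10, "dz": 0, "ax": 0, "ay": 0, "az": 0, "grip": 0}, {"dx": -31, "dy": -10, "dz": 0, "ax": 0, "ay": 0, "az": 0, "grip": 0}, {"dx": -31, "dy": -10, "dz": 0, "ax": 0, "ay": 0, "az": 0, "grip": 0}, {"dx": -31, "dy": -10, "dz": 0, "ax": 0, "ay": 0, "az": 0, "grip": 0}, {"dx": -31, "dy": -10, "dz": 0, "ax": 0, "ay": 0, "az": 0, "grip": 0}, {"dx": -31, "dy": -10, "dz": 0, "ax": 0, "ay": 0, "az": 0, "grip": 0}, {"dx": -15, "dy": -5, "dz": 0, "ax": 0, "ay": 0, "az": 0, "grip": 0}, {"dx": 0, "dy": 0, "dz": 0, "ax": 0, "ay": 0, "az": 0, "grip": 0}, {"dx": 0, "dy": 0, "dz": 0, "ax": 0, "ay": 0, "az": 0, "grip": 0}]}}

```text
clock: 1.5
position: [0.5228, 0.2671, 0.4043]
ee_rot: [-0.001, 0.206, 0.978, 0.0]
contact_force: [-1.4, 0.8, 0.1]
width: 0.0858
gripper_force: 0.0
```

```bash
python3 - <<'E'
from h import *
from rig import imaging,sensors
w=imaging.get_image('wrist');pickle.dump(w,open('w1.pkl','wb'))
s=imaging.get_image('scene');pickle.dump(s,open('s1.pkl','wb'))
cv2.imwrite('pics/w2.png',cv2.resize(np.ascontiguousarray(w['image'][:,:,::-1]),(800,600),interpolation=cv2.INTER_CUBIC))
t=sensors.get_state();print(t['clock'],t['position'],t['ee_rot'],t['contact_force'])
E
```

```text
1.6 [0.52175304 0.26815123 0.40457032] [-7.13067433e-04  2.05090517e-01  9.78742731e-01  1.94517969e-04] [-0.46611551 -0.45303422 -0.30150565]
```

View pics/w2.png

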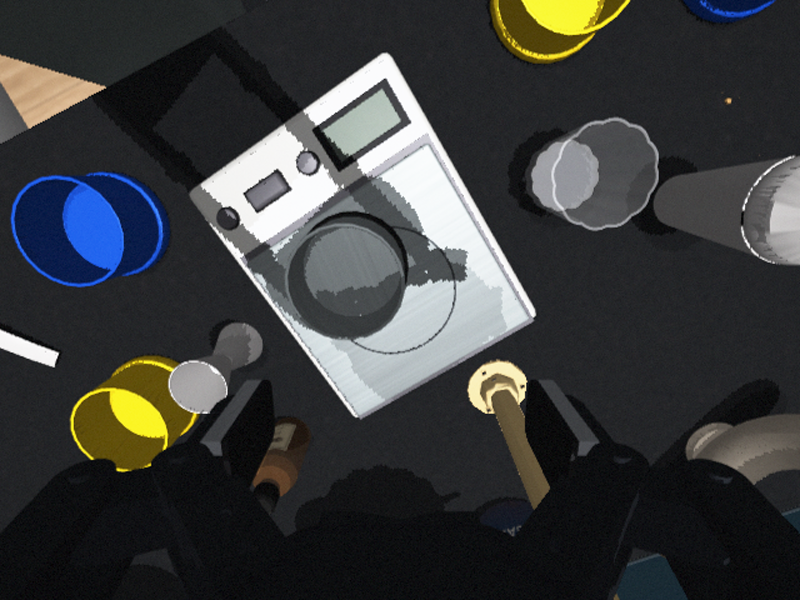

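Very clear view: scale corners at (386,54), (193,190), (360,417), (534,318) in 800-px coordinates, keys at (307,162), (267,190), (227,218), and the tin at about (350,275). A brass post stands right behind the scale (497,388), and the jigger is at (240,345). Next I'll enlarge for the fit.

```bash
python3 - <<'E'
from h import *
w=load('w1')
c=np.ascontiguousarray(w['image'][35:345,140:440,::-1])
c=np.clip(c.astype(float)*1.4,0,255).astype('uint8')
cv2.imwrite('pics/w2c.png',cv2.resize(c[:300],(600,600),interpolation=cv2.INTER_CUBIC))
E
```

```text
(no output)
```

View pics/w2c.png

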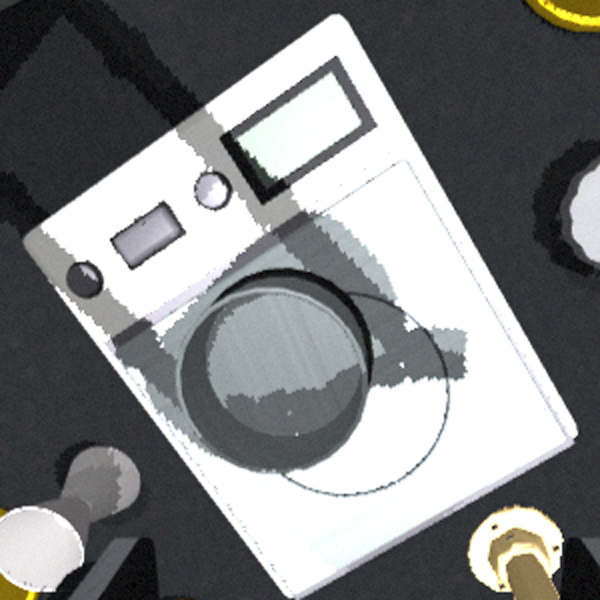

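```bash
cat > fit.py <<'E'
from h import *
from scipy.optimize import least_squares
w=load('w1'); f=lambda a:np.array(a,float)/2+[140,35]
S=lambda p,q:np.c_[p[0]+np.cos(p[2])*q[:,0]-np.sin(p[2])*q[:,1],p[1]+np.sin(p[2])*q[:,0]+np.cos(p[2])*q[:,1],q[:,2]]
keys=np.array([[-.086,.001,.0325],[-.086,-.038,.0325],[-.086,-.077,.0325]])
kp=f([[213,190],[146,236],[84,279]])
arc=f([[449,380],[440,420],[400,475],[345,496],[300,485],[395,305],[430,335]])
plc=np.array([[.032-.082,.086,.036]]);pp=f([[408,160]])
A=np.array([ray(w,*a,.0355)[:2] for a in arc])
def res(p):
    c=S(p,np.array([[.032,0,.036]]))[0,:2]
    return np.r_[(proj(w,S(p,keys))-kp).ravel(),(np.linalg.norm(A-c,axis=1)-.053)*1000,(proj(w,S(p,plc))-pp).ravel()]
r=least_squares(res,[.48,.28,0.]);p=r.x
print('scale',p,np.degrees(p[2]));print(np.round(r.fun,2))
pc=S(p,np.array([[.032,0,.036]]))[0];lk=S(p,keys)[1]
print('ring',pc,'long',lk)
rim=f([[178,375],[275,285],[370,370],[275,472],[205,315],[345,310],[205,440],[345,440]])
B=np.array([ray(w,*a,.0975)[:2] for a in rim])
q=least_squares(lambda c:np.linalg.norm(B-c,axis=1)-.040,pc[:2]);print('tin',q.x,np.round(q.fun*1000,1))
ft=f([[275,268],[330,287],[373,360],[225,292]])
C=np.array([ray(w,*a,.0365)[:2] for a in ft]);print('foot resid',np.round((np.linalg.norm(C-q.x,axis=1)-.043)*1000,1))
C14=np.array([ray(w,*a,.0495)[:2] for a in ft]);print('foot top resid',np.round((np.linalg.norm(C14-q.x,axis=1)-.043)*1000,1))
d=pc[:2]-q.x;print('push',d,np.linalg.norm(d),np.degrees(np.arctan2(d[1],d[0])))
for n,u,v,z in (('jig',110,480,.0),('post',515,550,.0)): print(n,ray(w,*f([u,v]),z))
print('rel tin in scale',np.array([[np.cos(p[2]),np.sin(p[2])],[-np.sin(p[2]),np.cos(p[2])]])@(q.x-p[:2]))
E
python3 fit.py
```

```text
scale [0.50467003 0.24806379 0.13721851] 7.862041734929188
[-0.19 -0.21 -0.03 -0.68 -1.21 -0.43  0.96 -2.43 -2.13  0.54 -0.24  0.65
  0.79 -0.12 -1.4 ]
ring [0.53636924 0.25244102 0.036     ] long [0.42467636 0.19865718 0.0325    ]
tin [0.5034885  0.23766117] [-0.  -0.9 -0.7  0.  -1.5  1.1 -0.2 -1.7]
foot resid [-1.6 -5.  -1.3 -0.6]
foot top resid [-0.8 -3.6 -1.8 -1.3]
push [0.03288073 0.01477984] 0.03604977714545989 24.20384890985759
jig [0.53458314 0.10317917 0.        ]
post [0.67235191 0.30335386 0.        ]
rel tin in scale [-0.00259337 -0.01014322]
```

Scale, ring and tin are fitted to about 2 mm: a 36 mm push towards heading 24°. I'll close the fingers, turn so the tool's −x lies along the push, and stand off in front of the tin, still high.

Request:
{"name": "jog_arm", "arguments": {"plan": [{"dx": 0, "dy": 0, "dz": 8, "ax": 0, "ay": 0, "az": -1, "grip": 1}, {"dx": 0, "dy": 0, "dz": 12, "ax": 0, "ay": 0, "az": -1, "grip": 1}, {"dx": 0, "dy": 0, "dz": 12, "ax": 0, "ay": 0, "az": -1, "grip": 1}, {"dx": 0, "dy": 0, "dz": 12, "ax": 0, "ay": 0, "az": -1, "grip": 1}, {"dx": 0, "dy": 0, "dz": 12, "ax": 0, "ay": 0, "az": -1, "grip": 1}, {"dx": 0, "dy": 0, "dz": 12, "ax": 0, "ay": 0, "az": -1, "grip": 1}, {"dx": 0, "dy": 0, "dz": 12, "ax": 0, "ay": 0, "az": -1, "grip": 1}, {"dx": 0, "dy": 0, "dz": 12, "ax": 0, "ay": 0, "az": -1, "grip": 1}, {"dx": 20, "dy": -4, "dz": 8, "ax": 0, "ay": 0, "az": 0, "grip": 1}, {"dx": 30, "dy": -6, "dz": 0, "ax": 0, "ay": 0, "az": 0, "grip": 1}, {"dx": 30, "dy": -6, "dz": 0, "ax": 0, "ay": 0, "az": 0, "grip": 1}, {"dx": 30, "dy": -4, "dz": 0, "ax": 0, "ay": 0, "az": 0, "grip": 1}, {"dx": 0, "dy": 0, "dz": 0, "ax": 0, "ay": 0, "az": 0, "grip": 1}, {"dx": 0, "dy": 0, "dz": 0, "ax": 0, "ay": 0, "az": 0, "grip": 1}, {"dx": 0, "dy": 0, "dz": 0, "ax": 0, "ay": 0, "az": 0, "grip": 1}]}}

```text
clock: 2.85
position: [0.4306, 0.205, 0.3055]
ee_rot: [0.001, -0.211, 0.977, 0.0]
contact_force: [0.8, -0.5, 1.5]
width: 0.0002
gripper_force: 0.0
```

```bash
python3 - <<'E'
from h import *
from rig import imaging,sensors
w=imaging.get_image('side');pickle.dump(w,open('s2.pkl','wb'))
t=sensors.get_state();p=t['position'];print(t['clock'],p,t['ee_rot'],t['contact_force'],t['width'])
q=proj(w,p-[0,0,.1734])[0];print(q,proj(w,p-[0,0,.1864])[0])
u,v=int(q[0]),int(q[1])
v0,u0=max(v-90,0),u-100; print(u0,v0)
cv2.imwrite('pics/s2.png',cv2.resize(np.ascontiguousarray(w['image'][v0:v0+150,u0:u0+200,::-1]),(800,600),interpolation=cv2.INTER_CUBIC))
E
```

```text
2.9 [0.4311111  0.2050353  0.30537163] [ 1.27564152e-03 -2.11045077e-01  9.77475447e-01  3.14171648e-04] [ 0.51771819 -0.03798887  0.2556703 ] -6.02958663539715e-05
[335.47687088 248.25592726] [335.42831219 253.05905082]
235 158
```

View pics/s2.png

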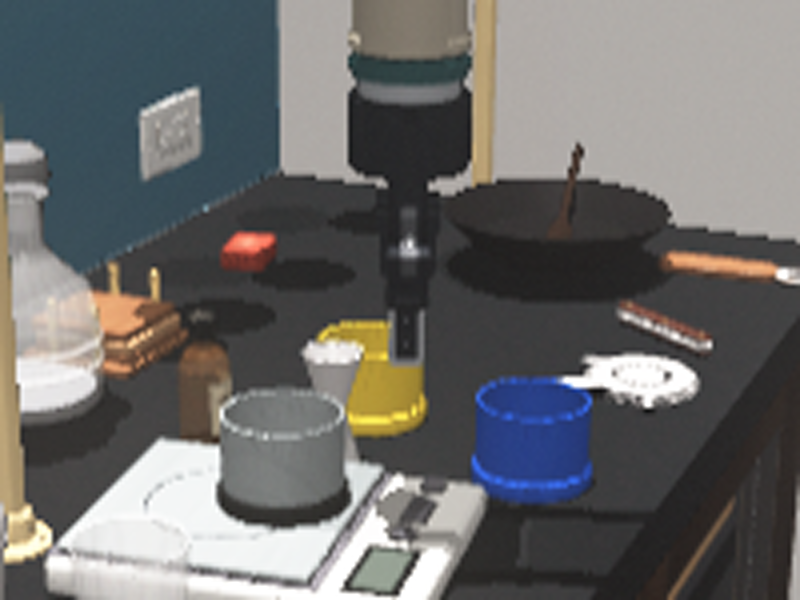

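The tips show at crop (408,363), matching `tcp_to_tips` = 0.1734 shut. Tin and scale are unobstructed below. I'll lower the tips to about 44 mm, then approach.

Request:
{"name": "jog_arm", "arguments": {"plan": [{"dx": 0, "dy": 0, "dz": 15, "ax": 0, "ay": 0, "az": 0, "grip": 1}, {"dx": 0, "dy": 0, "dz": 25, "ax": 0, "ay": 0, "az": 0, "grip": 1}, {"dx": 0, "dy": 0, "dz": 25, "ax": 0, "ay": 0, "az": 0, "grip": 1}, {"dx": 0, "dy": 0, "dz": 15, "ax": 0, "ay": 0, "az": 0, "grip": 1}, {"dx": 0, "dy": 0, "dz": 8, "ax": 0, "ay": 0, "az": 0, "grip": 1}, {"dx": 0, "dy": 0, "dz": 0, "ax": 0, "ay": 0, "az": 0, "grip": 1}, {"dx": -6, "dy": 0, "dz": 0, "ax": 0, "ay": 0, "az": 0, "grip": 1}, {"dx": -6, "dy": 0, "dz": 0, "ax": 0, "ay": 0, "az": 0, "grip": 1}, {"dx": -3, "dy": 0, "dz": 0, "ax": 0, "ay": 0, "az": 0, "grip": 1}, {"dx": -3, "dy": 0, "dz": 0, "ax": 0, "ay": 0, "az": 0, "grip": 1}, {"dx": 0, "dy": 0, "dz": 0, "ax": 0, "ay": 0, "az": 0, "grip": 1}]}}

```text
clock: 3.82
position: [0.4482, 0.2118, 0.2175]
ee_rot: [0.001, -0.21, 0.978, 0.0]
contact_force: [0.3, -0.5, -0.3]
width: 0.0
gripper_force: 0.0
```

```bash
python3 - <<'E'
from h import *
from rig import imaging,sensors
w=imaging.get_image('side');pickle.dump(w,open('s3.pkl','wb'))
wr=imaging.get_image('wrist')
t=sensors.get_state();p=t['position'];print(t['clock'],p,t['contact_force'])
a=cv2.resize(np.ascontiguousarray(w['image'][230:330,240:360,::-1]),(720,600),interpolation=cv2.INTER_CUBIC)[:,:480]
b=cv2.resize(np.ascontiguousarray(wr['image'][...,::-1]),(320,240))
o=np.zeros((600,800,3),'uint8');o[:,:480]=a;o[:240,480:]=b
cv2.imwrite('pics/s3.png',o)
E
```

```text
3.9167 [0.44718343 0.21143134 0.21709426] [-0.68940058 -0.50512108 -0.18858631]
```

View pics/s3.png

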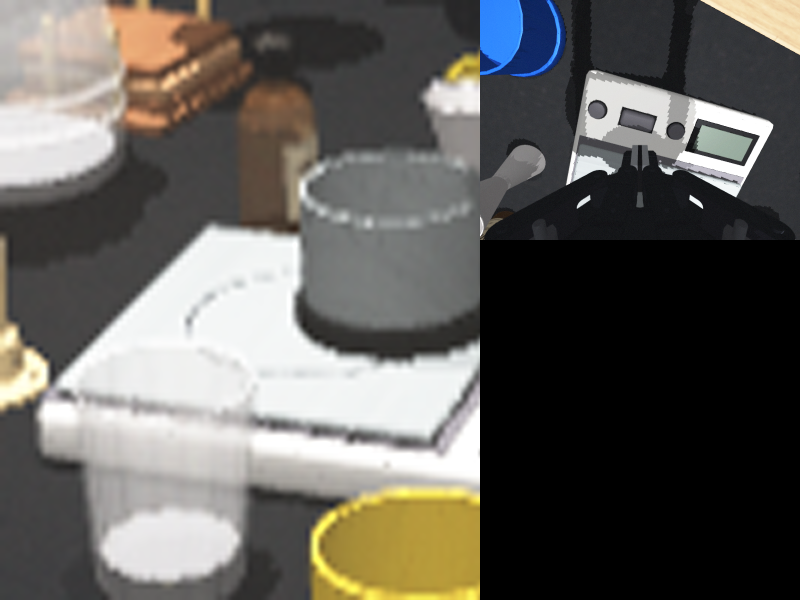

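No contact yet (tin foot at (390,330), tips still hidden in the crop). Now the slow push.

Request:
{"name": "jog_arm", "arguments": {"plan": [{"dx": -3, "dy": 0, "dz": 0, "ax": 0, "ay": 0, "az": 0, "grip": 1}, {"dx": -3, "dy": 0, "dz": 0, "ax": 0, "ay": 0, "az": 0, "grip": 1}, {"dx": -3, "dy": 0, "dz": 0, "ax": 0, "ay": 0, "az": 0, "grip": 1}, {"dx": -3, "dy": 0, "dz": 0, "ax": 0, "ay": 0, "az": 0, "grip": 1}, {"dx": -3, "dy": 0, "dz": 0, "ax": 0, "ay": 0, "az": 0, "grip": 1}, {"dx": -3, "dy": 0, "dz": 0, "ax": 0, "ay": 0, "az": 0, "grip": 1}, {"dx": -3, "dy": 0, "dz": 0, "ax": 0, "ay": 0, "az": 0, "grip": 1}]}}

```text
clock: 4.5
position: [0.4663, 0.2201, 0.2166]
ee_rot: [-0.0, -0.21, 0.978, -0.0]
contact_force: [-1.6, -1.1, 1.3]
width: -0.0005
gripper_force: 0.9
```

Request:
{"name": "jog_arm", "arguments": {"plan": [{"dx": -3, "dy": 0, "dz": 0, "ax": 0, "ay": 0, "az": 0, "grip": 1}, {"dx": -3, "dy": 0, "dz": 0, "ax": 0, "ay": 0, "az": 0, "grip": 1}, {"dx": -3, "dy": 0, "dz": 0, "ax": 0, "ay": 0, "az": 0, "grip": 1}, {"dx": -3, "dy": 0, "dz": 0, "ax": 0, "ay": 0, "az": 0, "grip": 1}, {"dx": -3, "dy": 0, "dz": 0, "ax": 0, "ay": 0, "az": 0, "grip": 1}, {"dx": 0, "dy": 0, "dz": 0, "ax": 0, "ay": 0, "az": 0, "grip": 1}]}}

```text
clock: 5.0
position: [0.4807, 0.2265, 0.2168]
ee_rot: [0.001, -0.21, 0.978, 0.0]
contact_force: [-0.1, 0.2, -0.1]
width: -0.0001
gripper_force: 0.0
```

```bash
python3 - <<'E'
from h import *
from rig import imaging,sensors
w=imaging.get_image('side');pickle.dump(w,open('s4.pkl','wb'))
t=sensors.get_state();print(t['clock'],t['position'],t['ee_rot'],t['contact_force'])
cv2.imwrite('pics/s4.png',cv2.resize(np.ascontiguousarray(w['image'][240:330,240:360,::-1]),(800,600),interpolation=cv2.INTER_CUBIC))
E
```

```text
5.05 [0.48056773 0.22645902 0.21681148] [ 8.77337911e-04 -2.10399024e-01  9.77615189e-01  1.50965384e-04] [ 0.38223675  0.09662842 -0.2357482 ]
```

View pics/s4.png

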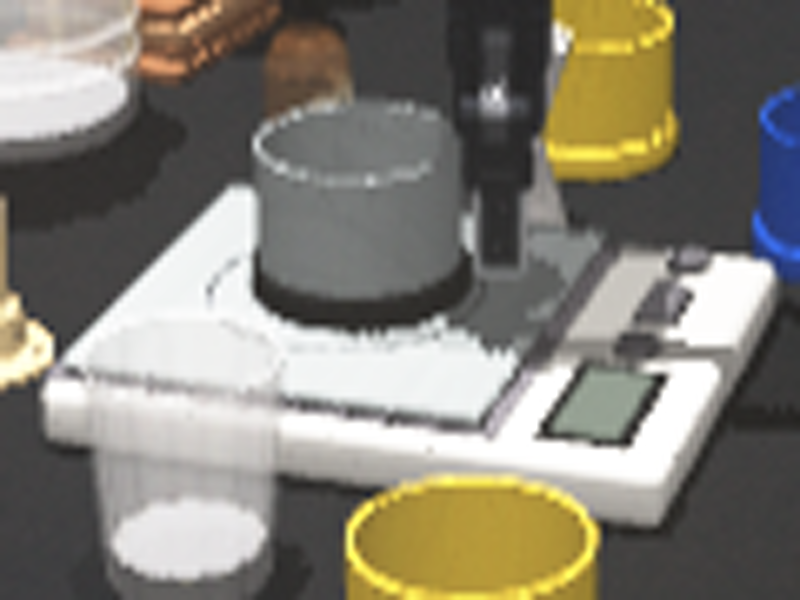

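The tin stands upright at (362,210) with its foot spanning (253–472, 280). The finger is at its front, and the ring arc shows at left (210,290) and front (340,347). I'll check this numerically.

```bash
python3 - <<'E'
from h import *
s=load('s4');s0=load('side')
g=lambda u,v:(240+u/6.667,240+v/6.667)
print('tin by rim',ray(s,*g(357,143),.0975))
# bias check with initial view: project known initial tin & keys, ring
print('initial rim centre pred px(sc crop)',(proj(s0,[.5035,.2377,.0975])-[220,190])*3.33,'long key',(proj(s,[.4247,.1987,.0325])-240)*6.667)
C=[.5364,.2524]
for n,c,r,z in(('ring',C,.053,.036),('foot+0',C,.043,.046),('rim',C,.04,.0975)):
    a=np.linspace(0,2*np.pi,73);P=np.c_[c[0]+r*np.cos(a),c[1]+r*np.sin(a),np.full(73,z)]
    q=(proj(s,P)-240)*6.667;print(n,q.min(0),q.max(0))
E
```

```text
tin by rim [0.52595644 0.25284482 0.0975    ]
initial rim centre pred px(sc crop) [[280.20719281 235.77003913]] long key [[655.70166024 290.92617112]]
ring [199.85591114 229.17696662] [473.40959106 344.88105775]
foot+0 [224.91852364 216.45824764] [447.39655046 309.01745138]
rim [228.19239248  99.52168499] [438.10609918 179.33004413]
```

Both measures agree that the tin is about 7 mm short of the centre. I'll push 7 mm more, then back off and rise.

Request:
{"name": "jog_arm", "arguments": {"plan": [{"dx": -2, "dy": 0, "dz": 0, "ax": 0, "ay": 0, "az": 0, "grip": 1}, {"dx": -3, "dy": 0, "dz": 0, "ax": 0, "ay": 0, "az": 0, "grip": 1}, {"dx": -2, "dy": 0, "dz": 0, "ax": 0, "ay": 0, "az": 0, "grip": 1}, {"dx": 0, "dy": 0, "dz": 0, "ax": 0, "ay": 0, "az": 0, "grip": 1}, {"dx": 3, "dy": 0, "dz": 0, "ax": 0, "ay": 0, "az": 0, "grip": 1}, {"dx": 8, "dy": 0, "dz": 0, "ax": 0, "ay": 0, "az": 0, "grip": 1}, {"dx": 15, "dy": 0, "dz": -5, "ax": 0, "ay": 0, "az": 0, "grip": 1}, {"dx": 20, "dy": 0, "dz": -20, "ax": 0, "ay": 0, "az": 0, "grip": 1}, {"dx": 15, "dy": 0, "dz": -25, "ax": 0, "ay": 0, "az": 0, "grip": 1}, {"dx": 0, "dy": 0, "dz": 0, "ax": 0, "ay": 0, "az": 0, "grip": 1}, {"dx": 0, "dy": 0, "dz": 0, "ax": 0, "ay": 0, "az": 0, "grip": 1}]}}

```text
clock: 5.97
position: [0.4301, 0.2038, 0.268]
ee_rot: [0.002, -0.21, 0.978, 0.0]
contact_force: [0.4, -0.0, -1.2]
width: 0.0
gripper_force: 0.0
```

```bash
python3 - <<'E'
from h import *
from rig import imaging,sensors
w=imaging.get_image('side');pickle.dump(w,open('s5.pkl','wb'))
t=sensors.get_state();p=t['position'];print(t['clock'],p,t['ee_rot'],t['contact_force'])
cv2.imwrite('pics/s5.png',cv2.resize(np.ascontiguousarray(w['image'][240:330,240:360,::-1]),(800,600),interpolation=cv2.INTER_CUBIC))
d=np.array([.4247,.1987])-p[:2];x=np.array([-.911,-.412]);y=np.array([-.412,.911]);print('to key tool x,y mm',d@x*1000,d@y*1000,'tip z',p[2]-.1734)
E
```

```text
6.0167 [0.43043283 0.20389094 0.26721784] [ 1.18475824e-03 -2.10377636e-01  9.77619469e-01  1.40472809e-04] [ 0.39223391 -0.27461721 -0.61540791]
to key tool x,y mm 7.36127586596329 -2.3670159444093835 tip z 0.09381784266296234
```

View pics/s5.png

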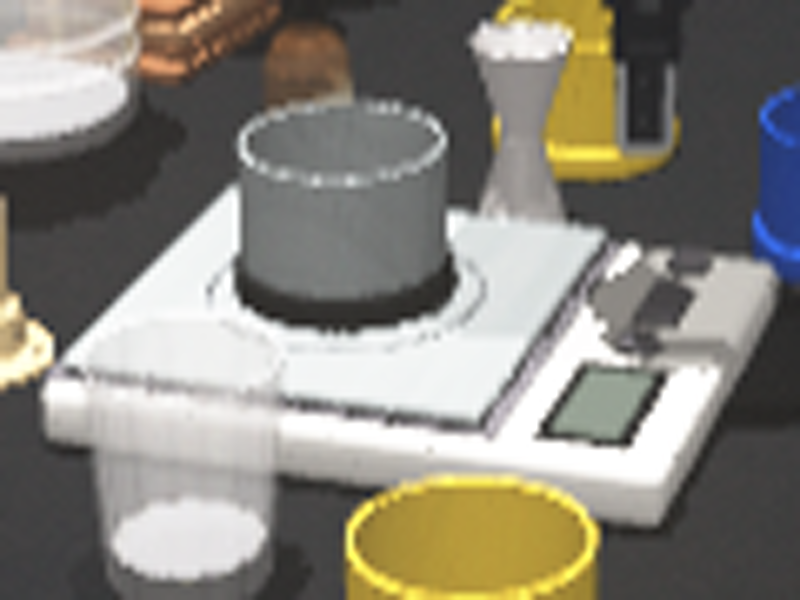

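The tin's foot (235–458) is centred in the ring (207–487), clear all round, and the hand is off it. Now over the long key and down to just above it.

Request:
{"name": "jog_arm", "arguments": {"plan": [{"dx": 4, "dy": -1, "dz": 0, "ax": 0, "ay": 0, "az": 0, "grip": 1}, {"dx": 4, "dy": -1, "dz": 0, "ax": 0, "ay": 0, "az": 0, "grip": 1}, {"dx": 0, "dy": 0, "dz": 15, "ax": 0, "ay": 0, "az": 0, "grip": 1}, {"dx": 0, "dy": 0, "dz": 20, "ax": 0, "ay": 0, "az": 0, "grip": 1}, {"dx": 0, "dy": 0, "dz": 13, "ax": 0, "ay": 0, "az": 0, "grip": 1}, {"dx": 0, "dy": 0, "dz": 6, "ax": 0, "ay": 0, "az": 0, "grip": 1}, {"dx": 0, "dy": 0, "dz": 3, "ax": 0, "ay": 0, "az": 0, "grip": 1}, {"dx": 0, "dy": 0, "dz": 0, "ax": 0, "ay": 0, "az": 0, "grip": 1}, {"dx": 0, "dy": 0, "dz": 0, "ax": 0, "ay": 0, "az": 0, "grip": 1}]}}

```text
clock: 6.77
position: [0.4245, 0.1989, 0.2098]
ee_rot: [0.0, -0.21, 0.978, 0.0]
contact_force: [-0.3, -0.1, -0.0]
width: -0.0001
gripper_force: 0.0
```

Request:
{"name": "jog_arm", "arguments": {"plan": [{"dx": 0, "dy": 0, "dz": 1, "ax": 0, "ay": 0, "az": 0, "grip": 1}, {"dx": 0, "dy": 0, "dz": 1, "ax": 0, "ay": 0, "az": 0, "grip": 1}, {"dx": 0, "dy": 0, "dz": 1, "ax": 0, "ay": 0, "az": 0, "grip": 1}, {"dx": 0, "dy": 0, "dz": 1, "ax": 0, "ay": 0, "az": 0, "grip": 1}, {"dx": 0, "dy": 0, "dz": 0, "ax": 0, "ay": 0, "az": 0, "grip": 1}]}}

```text
clock: 7.18
position: [0.4243, 0.1989, 0.2059]
ee_rot: [0.0, -0.21, 0.978, 0.0]
contact_force: [0.4, -0.6, 1.3]
width: 0.0001
gripper_force: 0.8
```

Request:
{"name": "jog_arm", "arguments": {"plan": [{"dx": 0, "dy": 0, "dz": 1, "ax": 0, "ay": 0, "az": 0, "grip": 1}, {"dx": 0, "dy": 0, "dz": 1, "ax": 0, "ay": 0, "az": 0, "grip": 1}, {"dx": 0, "dy": 0, "dz": 1, "ax": 0, "ay": 0, "az": 0, "grip": 1}, {"dx": 0, "dy": 0, "dz": 0, "ax": 0, "ay": 0, "az": 0, "grip": 1}]}}

```text
clock: 7.52
position: [0.4243, 0.1989, 0.2028]
ee_rot: [0.0, -0.21, 0.978, 0.0]
contact_force: [0.1, 0.4, 2.9]
width: -0.0004
gripper_force: 1.8
```

Request:
{"name": "jog_arm", "arguments": {"plan": [{"dx": 0, "dy": 0, "dz": 0.5, "ax": 0, "ay": 0, "az": 0, "grip": 1}, {"dx": 0, "dy": 0, "dz": 0.5, "ax": 0, "ay": 0, "az": 0, "grip": 1}, {"dx": 0, "dy": 0, "dz": 0, "ax": 0, "ay": 0, "az": 0, "grip": 1}]}}

```text
clock: 7.77
position: [0.4243, 0.1989, 0.2019]
ee_rot: [0.0, -0.21, 0.978, 0.0]
contact_force: [-0.6, -0.2, 5.1]
width: -0.0001
gripper_force: 2.4
```

Request:
{"name": "jog_arm", "arguments": {"plan": [{"dx": 0, "dy": 0, "dz": 0.5, "ax": 0, "ay": 0, "az": 0, "grip": 1}, {"dx": 0, "dy": 0, "dz": 0, "ax": 0, "ay": 0, "az": 0, "grip": 1}, {"dx": 0, "dy": 0, "dz": 0, "ax": 0, "ay": 0, "az": 0, "grip": 1}]}}

```text
clock: 8.02
position: [0.4243, 0.1989, 0.2019]
ee_rot: [0.0, -0.21, 0.978, 0.0]
contact_force: [-1.9, 0.1, 8.2]
width: 0.0
gripper_force: 4.5
```

The force rises with no further travel, so the key is at its stop. Release and withdraw.

Request:
{"name": "jog_arm", "arguments": {"plan": [{"dx": 0, "dy": 0, "dz": -2, "ax": 0, "ay": 0, "az": 0, "grip": 1}, {"dx": 0, "dy": 0, "dz": -4, "ax": 0, "ay": 0, "az": 0, "grip": 1}, {"dx": 0, "dy": 0, "dz": -10, "ax": 0, "ay": 0, "az": 0, "grip": 1}, {"dx": 0, "dy": 0, "dz": -25, "ax": 0, "ay": 0, "az": 0, "grip": 1}, {"dx": 0, "dy": 0, "dz": -30, "ax": 0, "ay": 0, "az": 0, "grip": 1}, {"dx": 0, "dy": 0, "dz": -30, "ax": 0, "ay": 0, "az": 0, "grip": 1}, {"dx": 0, "dy": 0, "dz": -30, "ax": 0, "ay": 0, "az": 0, "grip": 1}, {"dx": 0, "dy": 0, "dz": -20, "ax": 0, "ay": 0, "az": 0, "grip": 1}, {"dx": 0, "dy": 0, "dz": 0, "ax": 0, "ay": 0, "az": 0, "grip": 1}, {"dx": 0, "dy": 0, "dz": 0, "ax": 0, "ay": 0, "az": 0, "grip": 1}]}}

```text
clock: 8.85
position: [0.4241, 0.1988, 0.3529]
ee_rot: [0.001, -0.21, 0.978, 0.0]
contact_force: [0.4, -0.1, -0.9]
width: 0.0002
gripper_force: 0.0
```

```bash
python3 - <<'E'
from h import *
from rig import imaging,sensors,manip
w=imaging.get_image('side');o=load('s5')
df=cv2.absdiff(w['image'],o['image']).max(2)
t=sensors.get_state();print(t['clock'],t['position'],t['contact_force'])
# tin area and key area (unchanged from after-push view?)
print('tin diff',(df[250:292,272:312]>60).sum(),'bystanders',(df[280:400,200:335]>60).sum(),'keys',(df[275:305,325:350]>60).sum())
print(manip.sign_off())
E
```

```text
8.9 [0.42363875 0.19866362 0.35165289] [ 0.30659098  0.56405689 -0.47338381]
tin diff 0 bystanders 52 keys 95
the job is handed in; nothing more can be done
None
```

The tin now stands centred inside the engraved ring, the long key was pressed to its stop and released, and the job was handed in at 8.9 s. The image check after withdrawing showed no change at the tin but some changed pixels around the keys and bystanders, probably the arm's shadow; I didn't look closer.

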